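Pack a battery kit tray and confirm the order

ROBOT

A 6-joint arm with a two-finger parallel gripper is mounted at the origin on the work surface. World frame = base frame: x ahead of the robot, y to its left, z up, the work surface at z = 0. Lengths are in m, angles in degrees, forces in N, time in s.
With the tool pointing down it reaches from about 0.375 to 0.9 m from the base axis. Payload 3.1 kg.
Tool frame: the origin (TCP) lies between the finger pads; the fingertips stand 11 mm ahead of it and the grasp point (between the pads) lies 8 mm behind it; z points along the fingers, y is the line along which they close (so a half turn about z gives the same grasp; the last joint's range is limited). The gripper opens to 87 mm and grips with 3 to 60 N. Pads are 19 mm wide; open, the fingers measure 117 mm over their backs; the gripper's body (75 mm by 190 mm) begins 51 mm behind the grasp point.
Start: joints at [62.309, 30.224, 82.088, -0, 67.689, -10.227], TCP at [0.188, 0.596, 0.234] pointing down, gripper open.
Joint ranges: [-176.69, 176.69], [-43.24, 126.21], [12.49, 139.97], [-82, 262], [0, 151.66], [-163.58, 163.58]. Speed limits (degrees/s): [159.86, 159.86, 180, 180, 180, 180].

INTERFACE

Orientations are given as a 3x3 rotation matrix whose columns are the frame's x, y, z axes.
In Python, from rig import bot, viewer, workorder, models gives the robot as it stands.
- The arm moves only by the shell command python3 -m jog 'ROWS'. ROWS is JSON, a list of rows, each a list of 7 numbers: the opening, from 0 (shut) to 1 (fully open), then the shift along the tool's x, y, z in m, then the turn, a rotation vector about the tool's x, y, z in degrees. In form: [[claw, x, y, z, ax, ay, az], ...]. A call has 1 to 20 rows; each row is the pose to reach, as a shift and turn from the pose commanded when the call began, along the tool's axes at that moment; what a row does not reach only later rows make up. A row lasts 1/8 s, in which the tool goes at most 62.5 mm and 10.7 degrees, less where a joint would pass 70% of its speed; a pose out of reach is approached as far as the arm can. A call with a gripper value outside its range is refused whole. The fingers move at their own pace and stop on an object; the grip force is fixed at half the most. Time passes only in rows, so rows that repeat a pose let the fingers close. It gives the time, the measured TCP pose, the force, the opening and the grip force at its end, in the units of the state.
- bot.read_state(): the state, without advancing time (a new reading comes with each control period).
- viewer.capture(name): name is "side" or "top"; returns (picture, depth): 384x512x3 uint8, blue, green, red; 384x512 float32, m along the optical axis (not along the pixel's ray), 0 where there is no reading.
- viewer.camera_info(name): a dict with "fx", "fy", "cx", "cy" (pixels), "dist_coeffs" ([k1, k2, p1, p2, k3] as OpenCV has them; the pictures are not rectified), "world_to_cam" (4x4, takes a point from world to camera coordinates). Camera axes: x right, y down, z forward; pixel columns grow to the right and rows downward; lengths in m; the calibration is good to about 2 mm. A picture is of the moment at which its call begins. camera_info takes no time and is no camera call.
- workorder.hand_in(): hands the job in; it is judged then, once.
Trained networks look in the newest picture that a camera, given by its name, has taken for a name from the list of things; names that differ only in an ending like _2 or _b are one class to them, and where a whole thing is asked for, a point or a joint stands for the part that bears it (a point fixed in the world has none). Each returns a list of dicts, best first, with "p" (0 to 1); they miss things now and then, are a little off and sometimes report something else, mostly with a low value. They report only what shows in the picture. A call takes as long as a camera call.
- models.outline_of(camera, thing): "mask" (384x512 bool, what is visible of it).
- models.tip_of(camera, thing): "xyz" ([x, y, z] in m, in world coordinates, good to about 4 mm: a listed point, or the origin of a listed thing).
The state is a dict: "time_s": time; "joint_positions": joint angles; "qvel": joint speeds; "tau": joint torques, N m; "position": TCP position; "tcp_rot": TCP orientation; "force": force on the tool from outside, world axes, zero at the start; "moment": the same for the moment, N m; "opening": opening from 0.0 (shut) to 1.0 (fully open); "grasp_force": force on a finger pad.
Only numpy, scipy, OpenCV 4.12 (cv2) and the standard library are available. Lean on these libraries where they do the work, as an engineer would, in place of code of your own. Each camera call takes 0.05 s, during which the arm holds its last target. There are 200 camera calls.

TASK

Pack this order in the tray: lay every battery pack flat in a pocket of its own, all with the steel tab in the notch, seat the charger base in the square cavity, and stack the closed cartons squarely in one column in the middle of the rubber mat, long side along the mat's long side, larger always under smaller. When everything is packed, press the confirm button fully down for a moment, and leave the packed tray and the other things on the table undisturbed.

Things in the scene. Friction and masses are not known exactly. Their poses are not given: they have to be found in the camera images.
- tray: Fixed grey packing tray, 220 (x) x 250 (y) mm, floor 5 mm thick. Origin: centre of its underside; x points away from the robot, y left. Far half: three battery pockets side by side, 72 mm apart, walls up to 15 mm above the table, each far wall with a 24 mm wide notch for the tab. Near half: a square cavity (right) and a flat rubber mat (left).
- mat (a point): Centre of the top face of the black rubber mat where the carton column stands, 8 mm above the table; mat 72 mm along the tray's x by 126 mm along its y, same axes as the tray, no rim.
- cavity (a point): Centre of the floor (5 mm above the table) of the square cavity for the charger base: 66 x 66 mm inside, walls 10 mm high and 8 mm thick; axes as the tray's.
- confirm (a joint): Push of the station's round grey confirm button, 0 = up, 0.006 m = fully down (about 5 N); springs back.
- confirm_top (a point): Centre of the top face of the confirm button (40 mm diameter, in a small black housing fixed to the table, left of the tray).
- bottle: Bystander: blue plastic bottle, 68 mm diameter, 190 mm tall, origin at the centre of its foot.
- tape: Bystander: roll of tape lying flat, 104 mm across, 48 mm tall, origin at the centre of its underside.
- scanner: Bystander: hand scanner lying on the table, about 125 x 60 x 34 mm, origin under its handle.
- pocket0 (a point): Centre of the floor (5 mm above the table) of battery pocket 0 (right): 80 mm along x by 42 mm along y inside, 10 mm deep; axes as the tray's, the notch lies at +x.
- pocket1 (a point): Centre of the floor (5 mm above the table) of battery pocket 1 (middle): 80 mm along x by 42 mm along y inside, 10 mm deep; axes as the tray's, the notch lies at +x.
- pocket2 (a point): Centre of the floor (5 mm above the table) of battery pocket 2 (left): 80 mm along x by 42 mm along y inside, 10 mm deep; axes as the tray's, the notch lies at +x.
- battery0: Black battery pack, 74 (x) x 36 (y) x 30 mm tall, with a steel tab at its +x end, low down: 12 mm long, 16 mm wide, 10 mm tall. Origin: centre of the underside of the black body; z up. All packs are alike. May be absent.
- tab0 (a point): Tip of the steel tab of battery0, 49 mm from its origin along +x, 5 mm above its underside.
- battery1: Black battery pack, 74 (x) x 36 (y) x 30 mm tall, with a steel tab at its +x end, low down: 12 mm long, 16 mm wide, 10 mm tall. Origin: centre of the underside of the black body; z up. All packs are alike. May be absent.
- tab1 (a point): Tip of the steel tab of battery1, 49 mm from its origin along +x, 5 mm above its underside.
- battery2: Black battery pack, 74 (x) x 36 (y) x 30 mm tall, with a steel tab at its +x end, low down: 12 mm long, 16 mm wide, 10 mm tall. Origin: centre of the underside of the black body; z up. All packs are alike. May be absent.
- tab2 (a point): Tip of the steel tab of battery2, 49 mm from its origin along +x, 5 mm above its underside.
- charger: Square black charger base, 60 x 60 x 24 mm tall, a silver disc on its top. Origin: centre of its underside.
- carton_large: Closed cardboard carton, 120 (x) x 66 (y) x 45 mm tall. Origin: centre of its underside. May be absent.
- carton_medium: Closed cardboard carton, 105 (x) x 56 (y) x 45 mm tall. Origin: centre of its underside. May be absent.
- carton_small: Closed cardboard carton, 90 (x) x 46 (y) x 40 mm tall. Origin: centre of its underside. May be absent.

How it is judged:
By the outcome, as a careful person would: the job done as asked, in the order asked, and still so for the second after the job is handed in, with the robot touching nothing.
Of battery0, battery1, battery2 only 2 to 3 are there at a start; the rules pass over those that are not, and their reading is None.
Of carton_large, carton_medium, carton_small only 2 to 3 are there at a start; the rules pass over those that are not, and their reading is None.
At some moment in a run one of battery0, battery1, battery2, charger, carton_large, carton_medium, carton_small may be knocked a few centimetres aside while the robot is not near it.
Once in a run the grip may slacken for a moment while it holds something.
It also fails if it takes over 210 s, if anything falls off the work surface, if the arm or the gripper's body presses on something with over 40 N, if the wrist force passes 120 N, or if a joint passes its speed limit or range.

## Working session

There is one attempt and no reset: what is moved stays moved. The work goes in short steps, Python scripts to look and compute and a shell command to move; the robot and the scene stay as the last step left them, time stands still between calls to the robot, and variables do not carry over. Pictures are saved under pics/ and viewed, at most 14 in all, crops included, and the job is handed in when it is done.

```bash
ls; mkdir -p pics; python3 - <<'E'
from rig import bot, viewer, workorder, models
import cv2
for n in ("top","side"):
    p,d=viewer.capture(n); cv2.imwrite(f"pics/{n}0.png",p)
    i=viewer.camera_info(n); print(n,i)
    for t in ["tray","mat","cavity","confirm_top","pocket0","pocket1","pocket2","battery0","tab0","charger","carton_large","carton_medium","carton_small","bottle","tape","scanner"]:
        print(t,[(round(r["p"],2),[round(float(v),3) for v in r["xyz"]]) for r in models.tip_of(n,t)])
print(bot.read_state())
E
```

```text
pics
top {'fx': 472.6876517114629, 'fy': 472.6876517114629, 'cx': 250.8710116133208, 'cy': 187.79403227745232, 'dist_coeffs': array([-0.11250326,  0.        ,  0.        ,  0.        ,  0.        ]), 'world_to_cam': array([[-0.06308272, -0.99800507, -0.00254126,  0.04090793],
       [-0.97262009,  0.06204845, -0.22396463,  0.60630843],
       [ 0.22367552, -0.01165661, -0.97459396,  1.48484729],
       [ 0.        ,  0.        ,  0.        ,  1.        ]])}
tray [(0.9, [0.546, 0.009, 0.002]), (0.53, [0.492, -0.385, 0.007])]
mat [(0.91, [0.497, 0.058, 0.01]), (0.18, [0.417, 0.259, 0.002])]
cavity [(0.49, [0.546, 0.01, 0.008]), (0.23, [0.494, 0.056, 0.009])]
confirm_top [(0.69, [0.616, 0.36, 0.021])]
pocket0 [(0.86, [0.608, 0.0, 0.006]), (0.77, [0.6, -0.075, 0.007]), (0.77, [0.61, 0.072, 0.003])]
pocket1 [(0.86, [0.608, 0.0, 0.006]), (0.77, [0.6, -0.075, 0.007]), (0.77, [0.61, 0.072, 0.003])]
pocket2 [(0.86, [0.608, 0.0, 0.006]), (0.77, [0.6, -0.075, 0.007]), (0.77, [0.61, 0.072, 0.003])]
battery0 [(0.71, [0.588, -0.38, -0.001]), (0.55, [0.441, -0.386, 0.003]), (0.51, [0.417, -0.262, 0
[... 2142 characters left out ...]
1.38687627e-03,
        6.76895698e+01, -1.02273290e+01]), 'qvel': array([-0.02523805,  0.075749  , -0.04735116,  0.03269775, -0.12724871,
        0.0533652 ]), 'tau': array([-1.71254464e-04, -4.39998472e+01, -1.76981896e+01,  6.34928537e-02,
        5.03388781e-02,  2.75888517e-06]), 'position': array([0.18751291, 0.59618021, 0.2335357 ]), 'tcp_rot': array([[-9.53918416e-01,  3.00066085e-01,  4.03556566e-06],
       [ 3.00066085e-01,  9.53918415e-01, -4.05013949e-05],
       [-1.60026954e-05, -3.74240901e-05, -9.99999999e-01]]), 'force': array([-0.88124619,  0.36673353,  0.63121956]), 'moment': array([ 0.02362319,  0.02063444, -0.01374418]), 'grasp_force': 0.0, 'opening': 1.002011030404437}
```

View pics/top0.png

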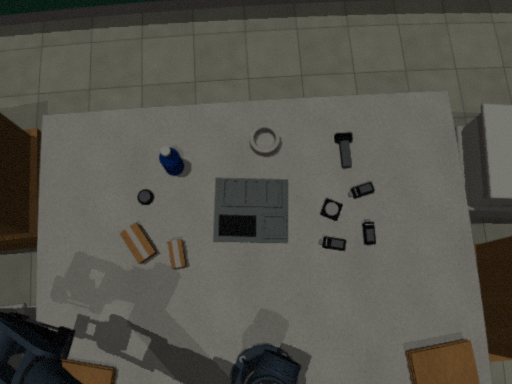

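View pics/side0.png

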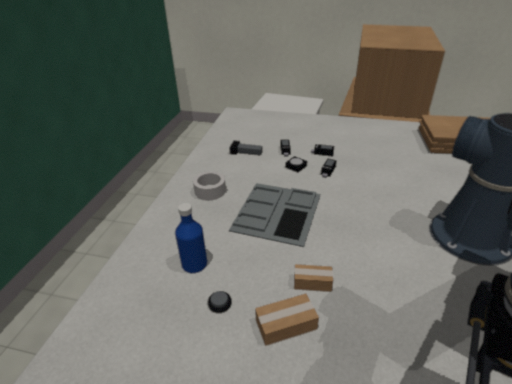

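The top view shows the tray at (251,210), cartons at (138,242) and (177,253), three batteries at (361,189), (369,233) and (333,243), the charger at (331,208), and the button at (146,197). The side view agrees. Next I'll fit box models to the masks in both views.

```bash
cat > h.py <<'E'
from rig import bot, viewer, workorder, models
import numpy as np, cv2
from scipy.optimize import minimize
DIM=dict(battery0=(.074,.036,.030),charger=(.06,.06,.024),carton_large=(.12,.066,.045),carton_medium=(.105,.056,.045),carton_small=(.09,.046,.040),tray=(.22,.25,.012))
S=4
def cam(n):
    i=viewer.camera_info(n); K=np.array([[i["fx"],0,i["cx"]],[0,i["fy"],i["cy"]],[0,0,1.]])
    return K,np.array(i["dist_coeffs"],float),np.array(i["world_to_cam"])
CAM={n:cam(n) for n in("top","side")}
def proj(n,P):
    K,D,T=CAM[n]; return cv2.projectPoints(np.asarray(P,float).reshape(-1,3),cv2.Rodrigues(T[:3,:3])[0],T[:3,3],K,D)[0].reshape(-1,2)
def ray(n,uv,z):
    K,D,T=CAM[n]; q=cv2.undistortPoints(np.asarray(uv,float).reshape(-1,1,2),K,D).reshape(-1,2)
    d=np.c_[q,np.ones(len(q))]@T[:3,:3]; c=-T[:3,:3].T@T[:3,3]
    return c+d*((z-c[2])/d[:,2])[:,None]
def cloud(n,depth,mask):
    v,u=np.nonzero(mask&(depth>0)); K,D,T=CAM[n]
    q=cv2.undistortPoints(np.c_[u,v].astype(float).reshape(-1,1,2),K,D).reshape(-1,2); z=depth[v,u]
    return (np.c_[q*z[:,None],z]-T[:3,3])@T[:3,:3]
def corners(a,b,c,d,z0,z1): return np.array([[x,y,z] for x in(a,b) for y in(c,d) for z in(z0,z1)])
def parts(t):
    L,W,H=DIM[t]; P=[corners(-L/2,L/2,-W/2,W/2,0,H)]
    if t=="battery0": P.append(corners(.037,.049,-.008,.008,0,.010))
    return P
def place(P,x,y,yaw,z): 
    c,s=np.cos(yaw),np.sin(yaw); return P@np.array([[c,s,0],[-s,c,0],[0,0,1]])+[x,y,z]
def sil(n,t,pose,z,box):
    u0,v0,u1,v1=box; im=np.zeros(((v1-v0)*S,(u1-u0)*S),np.uint8)
    for P in parts(t):
        uv=((proj(n,place(P,*pose,z))-[u0,v0]+.5)*S-.5)
        h=cv2.convexHull(np.round(uv*16).astype(np.int32)); cv2.fillConvexPoly(im,h,255,shift=4)
    return cv2.resize(im,(u1-u0,v1-v0),interpolation=cv2.INTER_AREA)/255.
def fit(t,masks,pose0,z=0.,yaws=None):
    """masks {cam:mask}; returns pose(x,y,deg), iou"""
    M={}
    for n,m in masks.items():
        v,u=np.nonzero(m); b=(u.min()-8,v.min()-8,u.max()+9,v.max()+9); M[n]=(b,m[b[1]:b[3],b[0]:b[2]].astype(float))
    def cost(p):
        c=0
        for n,(b,m) in M.items():
            s=sil(n,t,(p[0],p[1],p[2]),z,b); c+=np.abs(s-m).sum()/max(m.sum(),1)
        return c/len(M)
    best=None
    for y in (yaws if yaws is not None else np.radians(np.arange(0,360,30))):
        r=minimize(cost,[*pose0,y],method="Nelder-Mead",options=dict(initial_simplex=np.array([[*pose0,y],[pose0[0]+.01,pose0[1],y],[pose0[0],pose0[1]+.01,y],[*pose0,y+.3]]),xatol=1e-4,fatol=1e-5,maxiter=150))
        if best is None or r.fun<best.fun: best=r
    return np.r_[best.x[:2],np.degrees(best.x[2])],best.fun
def masks_of(t,xyz=None,cams=("top","side"),pmin=.2):
    """per camera: mask whose ground-projected centre is nearest xyz"""
    out={}
    for n in cams:
        b=None
        for r in models.outline_of(n,t):
            if r["p"]<pmin or r["mask"].sum()<15: continue
            v,u=np.nonzero(r["mask"]); d=np.linalg.norm(ray(n,[u.mean(),v.mean()],.02)[0][:2]-xyz[:2])
            if d<.05 and (b is None or d<b[0]): b=(d,r["mask"])
        if b: out[n]=b[1]
    return out
E
cat > a.py <<'E'
from h import *
import pickle
D={n:viewer.capture(n) for n in CAM}; R={}
for k,t in [("b","battery0"),("c","charger"),("l","carton_large"),("s","carton_small"),("t","tray")]:
    for n in CAM: R[k,n]=models.outline_of(n,t)
pickle.dump((D,R),open("d.pkl","wb"))
for (k,c),t in {("b",(.59,-.378)):["battery0"],("b",(.443,-.383)):["battery0"],("b",(.416,-.26)):["battery0"],("c",(.533,-.263)):["charger"],("l",(.456,.389)):["carton_large","carton_medium"],("s",(.415,.258)):["carton_small","carton_medium"],("t",(.547,.01)):["tray"]}.items():
    m={}
    for n in CAM:
        for r in R[k,n]:
            v,u=np.nonzero(r["mask"])
            if len(u)<15: continue
            d=np.linalg.norm(ray(n,[u.mean(),v.mean()],.015)[0][:2]-c)
            if d<.04: m.setdefault(n,r["mask"]); 
    for tt in t:
        print(tt,c,[(n,int(x.sum())) for n,x in m.items()],"both",*fit(tt,m,c))
        for n in m: print("   ",n,*fit(tt,{n:m[n]},c),"z pct",np.percentile(cloud(n,D[n][1],m[n])[:,2],[5,50,90]).round(4))
E
python3 a.py
```

```text
battery0 (0.59, -0.378) [('top', 268), ('side', 155)] both [  0.58901604  -0.37470681 104.32492306] 0.13092950805743578
    top [  0.58863459  -0.37525336 104.22764214] 0.12600234123500145 z pct [0.0067 0.0292 0.0339]
    side [  0.58828191  -0.37064327 283.94426866] 0.12946236559139784 z pct [0.0051 0.0268 0.03  ]
battery0 (0.443, -0.383) [('top', 302), ('side', 222)] both [  0.44016756  -0.38264182 357.19309645] 0.112100803569444
    top [ 0.43972174 -0.38364086 -6.00003706] 0.06251136216075834 z pct [0.0011 0.0283 0.0336]
    side [ 0.44045596 -0.38132218  0.85508447] 0.13167284931990814 z pct [0.0026 0.0235 0.03  ]
battery0 (0.416, -0.26) [('top', 278), ('side', 191)] both [ 0.41357987 -0.26122734 80.11762697] 0.17987646224258658
    top [ 0.41294089 -0.26136891 77.94099029] 0.1259839187473551 z pct [0.0087 0.0298 0.034 ]
    side [ 4.13667639e-01 -2.53765231e-01  2.60979585e+02] 0.2026485987064983 z pct [0.0052 0.0274 0.0307]
charger (0.533, -0.263) [('top', 315), ('side', 246)] both [ 0.53067729 -0.26350969 64.70514993] 0.13929387473146437
    top [  0.53118032  -0.26476212 -25
[... 929 characters left out ...]
1104051   0.26015914 188.70189808] 0.09254713875958058 z pct [0.0288 0.0402 0.045 ]
    side [0.41230052 0.26173724 7.16947458] 0.043737211196535355 z pct [0.0039 0.0382 0.0406]
carton_medium (0.415, 0.258) [('top', 417), ('side', 987)] both [  0.41728108   0.25745092 187.06676086] 0.4620724375264672
    top [ 0.41528686  0.26152208 17.83745455] 0.5101988997037664 z pct [0.0288 0.0402 0.045 ]
    side [0.41968551 0.25772255 7.22282732] 0.3999602677950613 z pct [0.0039 0.0382 0.0406]
tray (0.547, 0.01) [('top', 4683)] both [5.46897541e-01 7.68946259e-03 1.75424413e+02] 0.025895081500462665
    top [5.46897541e-01 7.68946259e-03 1.75424413e+02] 0.025895081500462665 z pct [0.0004 0.0073 0.0157]
```

```bash
cat > w.py <<'E'
from h import *
import pickle
D,R=pickle.load(open("d.pkl","rb"))
def rect(n,img,c,yaw,z,size,ppm,lines=()):
    h,w=size; # local x up, local y left
    vv,uu=np.mgrid[0:int(h*ppm*1000),0:int(w*ppm*1000)]
    lx=h/2-vv/ppm/1000; ly=w/2-uu/ppm/1000
    P=place(np.stack([lx,ly,0*lx],-1).reshape(-1,3),*c,yaw,z)
    m=proj(n,P).reshape(*lx.shape,2).astype(np.float32)
    return cv2.remap(img,m[...,0],m[...,1],cv2.INTER_CUBIC)
if __name__=="__main__":
    y=np.radians(-4.58); c=(.5469,.0077)
    o=[]
    for n in CAM:
        a=rect(n,D[n][0],c,y,.008,(.24,.27),1.45); o.append(cv2.convertScaleAbs(a,alpha=1.8))
        g=cv2.cvtColor(rect(n,D[n][0],c,y,.008,(.24,.27),4),cv2.COLOR_BGR2GRAY); g=cv2.GaussianBlur(g,(9,9),0)
        b=(g<35).astype(np.uint8); nn,l,s,ce=cv2.connectedComponentsWithStats(b)
        for i in range(1,nn):
            if s[i,4]>40000:
                q=np.argwhere(l==i)[:,::-1].astype(np.float32); r=cv2.minAreaRect(q)
                print(n,"mat local",.12-r[0][1]/4000,.135-r[0][0]/4000,np.array(r[1])/4,r[2])
        print(np.percentile(g,[2,10,30,50,90]))
    cv2.imwrite("pics/tr.png",np.hstack(o))
    o=[]
    for n in CAM:
        a=rect(n,D[n][0],(.505,-.315),0,.02,(.28,.25),1.5); o.append(cv2.convertScaleAbs(a,alpha=2.2))
    cv2.imwrite("pics/bt.png",np.hstack(o))
E
python3 w.py
```

```text
top mat local -0.0549552001953125 0.04439508056640626 [126.48766327  72.38493347] 0.8384149670600891
[  7.  14.  60.  62. 101.]
side mat local -0.055480529785156246 0.04875049591064454 [120.56907654  67.20705414] 0.4464516043663025
[ 23.  26.  84.  96. 139.]
```

View pics/tr.png

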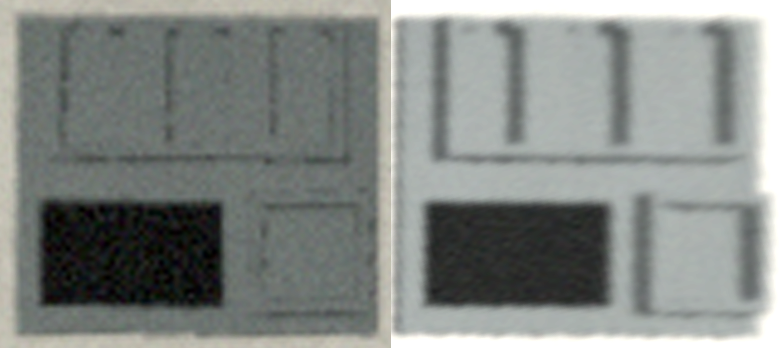

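View pics/bt.png

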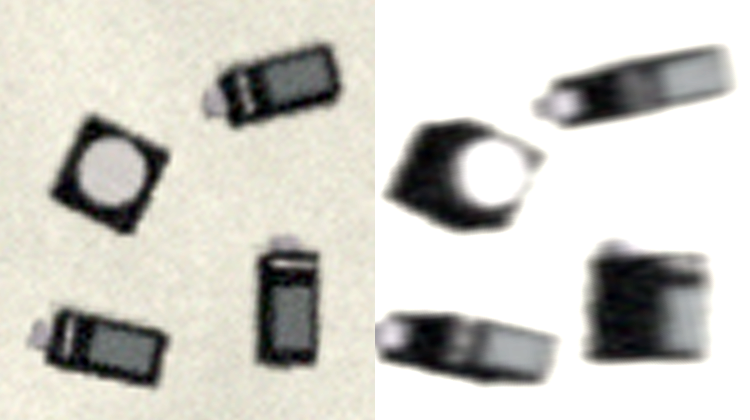

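The rectified views show the pockets at tray-local x of about +60 mm and y of 0/±72 mm, the mat near (-55,+45) mm and the cavity near (-55,-80) mm. The battery tabs point left (A), far (B) and left (C). I'll start with the large carton.

```bash
cat > g.py <<'E'
import sys
from rig import bot
import numpy as np
def go(x,y,z,phi):
    s=bot.read_state(); R=np.array(s["tcp_rot"]); d=R.T@(np.array([x,y,z])-s["position"])
    p=np.degrees(np.arctan2(R[1,1],R[0,1])); t=(phi-p+180)%360-180
    print("shift",d.round(4),"turn tz",round(-t,2),"| full",round(-(phi-p),1),"j6",(np.degrees(np.arctan2(y,x))-phi).round(0),"tilt",R[:,2].round(4))
if __name__=="__main__":
    for a in sys.argv[1:]: go(*map(float,a.split(",")))
E
python3 g.py .454,.3887,.14,-59 .454,.3887,.024,-59
```

```text
shift [-0.3165 -0.118   0.0936] turn tz 131.54 | full 131.5 j6 100.0 tilt [ 0.  0. -1.]
shift [-0.3165 -0.118   0.2096] turn tz 131.54 | full 131.5 j6 100.0 tilt [ 0.  0. -1.]
```

```bash
python3 -m jog '[[1,-0.3165,-0.118,0.094,0,0,131.5],[1,-0.3165,-0.118,0.094,0,0,131.5],[1,-0.3165,-0.118,0.094,0,0,131.5],[1,-0.3165,-0.118,0.094,0,0,131.5],[1,-0.3165,-0.118,0.094,0,0,131.5],[1,-0.3165,-0.118,0.094,0,0,131.5],[1,-0.3165,-0.118,0.094,0,0,131.5],[1,-0.3165,-0.118,0.094,0,0,131.5],[1,-0.3165,-0.118,0.094,0,0,131.5],[1,-0.3165,-0.118,0.094,0,0,131.5],[1,-0.3165,-0.118,0.094,0,0,131.5],[1,-0.3165,-0.118,0.094,0,0,131.5],[1,-0.3165,-0.118,0.094,0,0,131.5],[1,-0.3165,-0.118,0.094,0,0,131.5],[1,-0.3165,-0.118,0.094,0,0,131.5],[1,-0.3165,-0.118,0.094,0,0,131.5]]'; python3 g.py .454,.3887,.024,-59
```

```text
time_s: 4.3
position: [0.454, 0.3887, 0.1396]
tcp_rot: [[0.857, 0.516, 0.0], [0.516, -0.857, 0.0], [0.0, 0.0, -1.0]]
force: [-0.3, -0.4, -0.9]
opening: 0.999
grasp_force: 0.0
shift [-0.     -0.      0.1156] turn tz 0.06 | full 0.1 j6 100.0 tilt [ 0.  0. -1.]
```

```bash
python3 -m jog '[[1,0,0,0.05,0,0,0],[1,0,0,0.09,0,0,0],[1,0,0,0.1156,0,0,0],[1,0,0,0.1156,0,0,0],[0,0,0,0.1156,0,0,0],[0,0,0,0.1156,0,0,0],[0,0,0,0.1156,0,0,0],[0,0,0,0.1156,0,0,0],[0,0,0,0.1156,0,0,0],[0,0,0,0.1156,0,0,0]]'; python3 -m jog '[[0,0,0,-0.05,0,0,0],[0,0,0,-0.1,0,0,0],[0,0,0,-0.1,0,0,0],[0,0,0,-0.1,0,0,0]]'; cat > m.py <<'E'
import sys
from h import *
# m.py thing x y z yawdeg  : fit thing near there with underside z, per camera
t=sys.argv[1]; x,y,z,yaw=map(float,sys.argv[2:6]); yaws=[np.radians(yaw)] if yaw<900 else None
D={n:viewer.capture(n) for n in CAM}
m={}
for n in CAM:
    b=None
    for r in models.outline_of(n,t):
        if r["mask"].sum()<15: continue
        v,u=np.nonzero(r["mask"]); d=np.linalg.norm(ray(n,[u.mean(),v.mean()],z+.015)[0][:2]-[x,y])
        if d<.06 and (b is None or d<b[0]): b=(d,r["mask"],r["p"])
    if b: m[n]=b[1]; p,c=fit(t,{n:b[1]},(x,y),z,yaws); print(n,p.round(4),round(c,3),"p",round(b[2],2),"z",np.percentile(cloud(n,D[n][1],b[1])[:,2],[5,50,90]).round(4))
if len(m)>1: p,c=fit(t,m,(x,y),z,yaws); print("both",p.round(4),round(c,3))
s=bot.read_state(); print("tcp",s["position"].round(4),"open mm",round(s["opening"]*87,1),"grip",s["grasp_force"],"t",s["time_s"])
E
python3 m.py carton_large .454 .3887 .1 31
```

```text
time_s: 5.55
position: [0.455, 0.3888, 0.0253]
tcp_rot: [[0.856, 0.516, 0.002], [0.516, -0.856, 0.001], [0.002, 0.001, -1.0]]
force: [-0.7, -1.7, 6.1]
opening: 0.755
grasp_force: 30.0
time_s: 6.05
position: [0.4527, 0.388, 0.1229]
tcp_rot: [[0.857, 0.515, -0.003], [0.515, -0.857, -0.001], [-0.003, -0.0, -1.0]]
force: [1.0, 0.1, -4.2]
opening: 0.759
grasp_force: 30.0
side [ 0.4503  0.3926 29.7557] 0.672 p 0.66 z [0.1016 0.1398 0.142 ]
tcp [0.4528 0.3879 0.1219] open mm 65.4 grip 29.988441900350153 t 6.25
```

```bash
cat > mat.py <<'E'
from h import *
import h,pickle
D,R=pickle.load(open("d.pkl","rb"))
DIM["mat"]=(.072,.126,.0005)
M={}
for n in CAM:
    g=cv2.cvtColor(D[n][0],cv2.COLOR_BGR2GRAY).astype(float)
    ctr=proj(n,[.496,.056,.008])[0].astype(int); b=np.zeros(g.shape,bool)
    lo=np.median(g[ctr[1]-3:ctr[1]+4,ctr[0]-3:ctr[0]+4]); t=proj(n,[.5,-.03,.005])[0].astype(int); hi=np.median(g[t[1]-1:t[1]+2,t[0]-1:t[0]+2])
    nn,l=cv2.connectedComponents((g<(lo+hi)/2).astype(np.uint8)); M[n]=l==l[ctr[1],ctr[0]]
    print(n,lo,hi,M[n].sum(),*fit("mat",{n:M[n]},(.496,.056),.0075,[-.08]))
print(*fit("mat",M,(.496,.056),.0075,[-.08]))
for hh in(.005,.012,.015):
  DIM["tray"]=(.22,.25,hh)
  for n in CAM:
    r=max(R["t",n],key=lambda r:r["mask"].sum()); print("tray",hh,n,r["mask"].sum(),*fit("tray",{n:r["mask"]},(.547,.008),0,[-.08]))
E
python3 mat.py
```

```text
top 11.0 61.0 774 [ 0.49566151  0.05650939 -5.77720892] 0.05032173075948726
side 24.0 67.0 655 [ 0.49591125  0.05928133 -4.82849365] 0.10203861697350697
[ 0.49578311  0.05779972 -5.542115  ] 0.08321383057434267
tray 0.005 top 4683 [ 0.54776341  0.00762035 -4.77547978] 0.020489630829910437Traceback (most recent call last):
  File "mat.py", line 16, in <module>
    r=max(R["t",n],key=lambda r:r["mask"].sum()); print("tray",hh,n,r["mask"].sum(),*fit("tray",{n:r["mask"]},(.547,.008),0,[-.08]))
ValueError: max() iterable argument is empty
```

```bash
python3 g.py .4958,.0575,.11,-5
```

```text
shift [-0.1334  0.3053  0.0124] turn tz -53.97 | full -54.0 j6 12.0 tilt [-0.0037 -0.0021 -1.    ]
```

```bash
python3 -m jog '[[0,-0.02,0.04,0,0,0,-7],[0,-0.04,0.09,0,0,0,-15],[0,-0.06,0.14,0,0,0,-24],[0,-0.085,0.19,0,0,0,-33],[0,-0.105,0.24,0.005,0,0,-42],[0,-0.123,0.28,0.01,0,0,-50],[0,-0.1334,0.3053,0.0124,0,0,-54],[0,-0.1334,0.3053,0.0124,0,0,-54],[0,-0.1334,0.3053,0.0124,0,0,-54],[0,-0.1334,0.3053,0.0124,0,0,-54]]'; python3 m.py carton_large .4958 .0575 .086 85;  python3 g.py .4958,.0575,.0345,-5
```

```text
time_s: 7.5
position: [0.4967, 0.0593, 0.1113]
tcp_rot: [[0.085, 0.996, -0.001], [0.996, -0.085, 0.0], [0.0, -0.001, -1.0]]
force: [-0.9, -1.1, -3.0]
opening: 0.757
grasp_force: 30.0
side [4.99700e-01 6.26000e-02 9.20397e+01] 0.194 p 0.98 z [0.0934 0.1295 0.1316]
tcp [0.497  0.059  0.1116] open mm 65.7 grip 29.988419534638524 t 7.7
shift [-0.0016 -0.001   0.0771] turn tz 0.11 | full 0.1 j6 12.0 tilt [-0.  0. -1.]
```

```bash
python3 -m jog '[[0,-0.0016,-0.001,0.03,0,0,0],[0,-0.0016,-0.001,0.055,0,0,0],[0,-0.0016,-0.001,0.07,0,0,0],[0,-0.0016,-0.001,0.0765,0,0,0],[0,-0.0016,-0.001,0.0775,0,0,0],[0,-0.0016,-0.001,0.0775,0,0,0]]'
```

```text
time_s: 8.45
position: [0.4965, 0.0568, 0.0346]
tcp_rot: [[0.086, 0.996, 0.001], [0.996, -0.086, -0.0], [-0.0, 0.001, -1.0]]
force: [0.1, -0.7, -3.2]
opening: 0.755
grasp_force: 30.0
```

```bash
python3 -m jog '[[0,0,0,0.0012,0,0,0],[0,0,0,0.0012,0,0,0]]'; python3 -m jog '[[1,0,0,0,0,0,0],[1,0,0,0,0,0,0],[1,0,0,0,0,0,0],[1,0,0,-0.03,0,0,0],[1,0,0,-0.08,0,0,0],[1,0,0,-0.14,0,0,0],[1,0.0,0,-0.2,0,0,0],[1,0,0,-0.2,0,0,0]]'; python3 g.py .5308,-.2635,.2,-25 .5308,-.2635,.2,65
```

```text
time_s: 8.7
position: [0.4965, 0.0567, 0.0333]
tcp_rot: [[0.087, 0.996, 0.001], [0.996, -0.087, -0.0], [0.0, 0.001, -1.0]]
force: [0.2, -0.2, -2.1]
opening: 0.755
grasp_force: 30.0
time_s: 9.7
position: [0.4992, 0.0566, 0.2377]
tcp_rot: [[0.086, 0.996, 0.012], [0.996, -0.086, -0.001], [-0.0, 0.012, -1.0]]
force: [1.1, 0.3, -0.4]
opening: 1.003
grasp_force: 0.0
shift [-0.3161  0.0586  0.0385] turn tz 20.05 | full 20.0 j6 -1.0 tilt [ 0.0119 -0.0013 -0.9999]
shift [-0.3161  0.0586  0.0385] turn tz -69.95 | full -70.0 j6 -91.0 tilt [ 0.0119 -0.0013 -0.9999]
```

```bash
python3 m.py charger .5308 -.2635 0 65; python3 -m jog '[[1,-0.05,0.01,0.02,0,0,5],[1,-0.11,0.02,0.04,0,0,10],[1,-0.17,0.032,0.06,0,0,15],[1,-0.23,0.043,0.08,0,0,20],[1,-0.29,0.055,0.09,0,0,20],[1,-0.316,0.0586,0.1,0,0,20],[1,-0.316,0.0586,0.12,0,0,20],[1,-0.316,0.0586,0.12,0,0,20]]'; python3 g.py .5308,-.2635,.0225,-25
```

```text
top [ 0.5307 -0.2638 64.0742] 0.064 p 0.84 z [0.0053 0.0236 0.0287]
side [ 0.5315 -0.2641 79.1209] 0.252 p 0.81 z [0.0042 0.0218 0.0249]
both [ 0.5305 -0.2639 66.9504] 0.18
tcp [0.4946 0.0569 0.2313] open mm 87.0 grip 0.0 t 9.9
time_s: 10.9
position: [0.5245, -0.262, 0.1091]
tcp_rot: [[0.423, 0.906, -0.007], [0.906, -0.423, 0.005], [0.002, -0.008, -1.0]]
force: [-0.4, -0.0, -0.7]
opening: 0.998
grasp_force: 0.0
shift [0.0011 0.0071 0.0866] turn tz -0.03 | full -0.0 j6 -1.0 tilt [-0.0069  0.0053 -1.    ]
```

```bash
python3 -m jog '[[1,0,0,0,0,0,0],[1,0,0,0,0,0,0]]'; python3 g.py .5308,-.2637,.0225,-25.5
```

```text
time_s: 11.15
position: [0.5273, -0.2627, 0.1133]
tcp_rot: [[0.421, 0.907, 0.0], [0.907, -0.421, -0.0], [-0.0, 0.001, -1.0]]
force: [0.2, 0.3, -0.1]
opening: 1.0
grasp_force: 0.0
shift [0.0005 0.0035 0.0908] turn tz 0.59 | full 0.6 j6 -1.0 tilt [ 4.e-04 -3.e-04 -1.e+00]
```

```bash
python3 -m jog '[[1,0.0005,0.0035,0.04,0,0,0.6],[1,0.0005,0.0035,0.07,0,0,0.6],[1,0.0005,0.0035,0.0908,0,0,0.6],[1,0.0005,0.0035,0.0908,0,0,0.6],[1,0.0005,0.0035,0.0908,0,0,0.6],[0,0.0005,0.0035,0.0908,0,0,0.6],[0,0.0005,0.0035,0.0908,0,0,0.6],[0,0.0005,0.0035,0.0908,0,0,0.6],[0,0.0005,0.0035,0.0908,0,0,0.6],[0,0.0005,0.0035,0.0908,0,0,0.6],[0,0.0005,0.0035,0.0908,0,0,0.6]]'; python3 -m jog '[[0,0,0,-0.05,0,0,0],[0,0,0,-0.1,0,0,0],[0,0,0,-0.1,0,0,0],[0,0,0,-0.1,0,0,0],[0,0,0,-0.1,0,0,0]]'
```

```text
time_s: 12.52
position: [0.5305, -0.2643, 0.0224]
tcp_rot: [[0.431, 0.902, 0.0], [0.902, -0.431, -0.0], [-0.0, 0.0, -1.0]]
force: [-0.8, 0.3, 3.6]
opening: 0.681
grasp_force: 30.0
time_s: 13.15
position: [0.5292, -0.2632, 0.1202]
tcp_rot: [[0.432, 0.902, -0.003], [0.902, -0.432, 0.003], [0.001, -0.004, -1.0]]
force: [0.1, -0.8, -0.9]
opening: 0.688
grasp_force: 30.0
```

```bash
python3 -m jog '[[0,0,0,0,0,0,0]]' >/dev/null;  python3 g.py .486,-.0675,.08,-4.8; python3 m.py carton_large .4965 .0567 .008 85
```

```text
shift [ 0.158  -0.1238  0.0409] turn tz -20.76 | full -20.8 j6 -3.0 tilt [-0.0025  0.0019 -1.    ]
top [4.98100e-01 5.50000e-02 8.72088e+01] 0.623 p 0.62 z [0.0474 0.0534 0.0579]
side [4.96200e-01 5.66000e-02 8.55077e+01] 0.059 p 0.61 z [0.0169 0.0515 0.0536]
both [4.96600e-01 5.45000e-02 8.56424e+01] 0.348
tcp [ 0.5302 -0.264   0.1215] open mm 59.6 grip 29.991433024406433 t 13.475
```

```bash
python3 -m jog '[[0,0.04,-0.03,0,0,0,-5],[0,0.09,-0.07,0,0,0,-12],[0,0.13,-0.1,0.01,0,0,-20],[0,0.158,-0.1238,0.03,0,0,-20.8],[0,0.158,-0.1238,0.04,0,0,-20.8],[0,0.158,-0.1238,0.04,0,0,-20.8],[0,0.158,-0.1238,0.04,0,0,-20.8]]'; python3 g.py .486,-.0675,.04,-4.8 ; python3 - <<'E'
from h import *
p,d=viewer.capture("side"); cv2.imwrite("pics/s2.png",cv2.resize(p[150:280,210:360],None,fx=5,fy=4.5,interpolation=cv2.INTER_CUBIC))
E
```

```text
time_s: 14.35
position: [0.4882, -0.0695, 0.0824]
tcp_rot: [[0.084, 0.996, 0.002], [0.996, -0.084, -0.001], [-0.001, 0.002, -1.0]]
force: [-0.1, 0.6, -0.9]
opening: 0.69
grasp_force: 3.0
shift [ 0.0019 -0.0025  0.0424] turn tz -0.04 | full -0.0 j6 -3.0 tilt [ 2.1e-03 -9.0e-04 -1.0e+00]
```

View pics/s2.png

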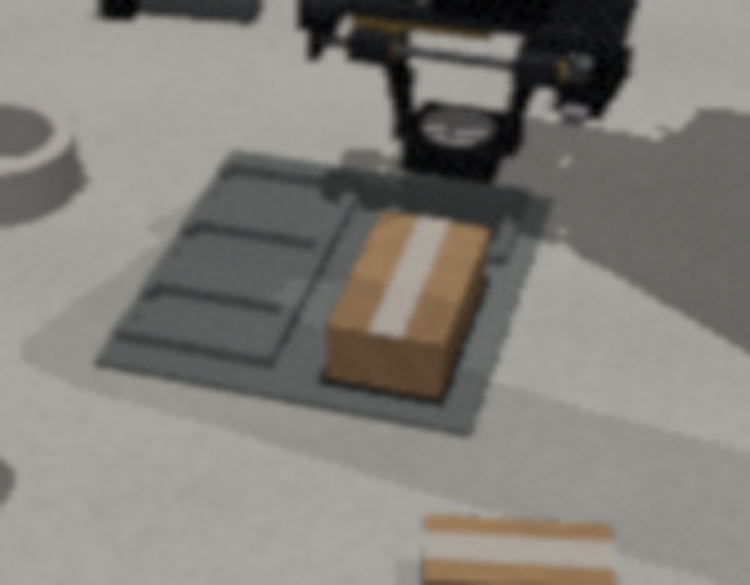

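The grip reads only 3 N, so it has slackened. The side view shows the charger still between the fingers at (450,140) in the crop, and the carton on the mat. I'll check whether it slipped.

```bash
python3 -m jog '[[0,0,0,0,0,0,0],[0,0,0,0,0,0,0]]'; for z in .05 .058; do python3 m.py charger .486 -.0675 $z -5;done; python3 g.py .486,-.0675,.04,-4.8
```

```text
time_s: 14.65
position: [0.4871, -0.0687, 0.0823]
tcp_rot: [[0.084, 0.996, 0.001], [0.996, -0.084, -0.0], [-0.0, 0.001, -1.0]]
force: [0.5, 0.6, -1.1]
opening: 0.685
grasp_force: 30.0
side [ 0.4897 -0.0837 -0.547 ] 0.088 p 0.88 z [0.061  0.0823 0.0844]
tcp [ 0.4869 -0.0683  0.0821] open mm 59.6 grip 29.990864396095276 t 14.85
side [ 0.4899 -0.071   4.0681] 0.22 p 0.85 z [0.0654 0.0823 0.0845]
tcp [ 0.4869 -0.0682  0.0821] open mm 59.7 grip 29.990902841091156 t 15.05
shift [ 0.0006 -0.0009  0.0421] turn tz 0.04 | full 0.0 j6 -3.0 tilt [-0.  0. -1.]
```

```bash
python3 -m jog '[[0,0.0007,-0.0009,0.03,0,0,0],[0,0.0007,-0.0009,0.042,0,0,0],[0,0.0007,-0.0009,0.042,0,0,0],[0,0.0007,-0.0009,0.042,0,0,0]]';python3 -m jog '[[0,0,0,0.003,0,0,0],[0,0,0,0.005,0,0,0],[0,0,0,0.0065,0,0,0],[0,0,0,0.0065,0,0,0]]'
```

```text
time_s: 15.55
position: [0.4864, -0.0675, 0.0404]
tcp_rot: [[0.083, 0.997, 0.001], [0.997, -0.083, -0.0], [-0.0, 0.001, -1.0]]
force: [0.1, -0.6, -1.4]
opening: 0.682
grasp_force: 30.0
time_s: 16.05
position: [0.486, -0.0674, 0.0335]
tcp_rot: [[0.083, 0.997, -0.0], [0.997, -0.083, 0.0], [0.0, -0.0, -1.0]]
force: [0.9, -0.0, -1.3]
opening: 0.684
grasp_force: 30.0
```

```bash
python3 -m jog '[[0,0,0,0.003,0,0,0],[0,0,0,0.005,0,0,0],[0,0,0,0.0058,0,0,0],[0,0,0,0.0058,0,0,0]]'; python3 -m jog '[[1,0,0,0,0,0,0],[1,0,0,0,0,0,0],[1,0,0,0,0,0,0],[1,0,0,-0.03,0,0,0],[1,0,0,-0.08,0,0,0],[1,0,0,-0.13,0,0,0],[1,0,0,-0.13,0,0,0],[1,0,0,-0.13,0,0,0]]'; python3 g.py .44,-.383,.1,90 .44,-.383,.1,-90
```

```text
time_s: 16.55
position: [0.486, -0.0674, 0.0276]
tcp_rot: [[0.083, 0.997, -0.0], [0.997, -0.083, 0.0], [0.0, -0.0, -1.0]]
force: [-0.3, -0.8, -1.4]
opening: 0.683
grasp_force: 30.0
time_s: 17.55
position: [0.4855, -0.0672, 0.1575]
tcp_rot: [[0.083, 0.997, -0.001], [0.997, -0.083, 0.0], [0.0, -0.001, -1.0]]
force: [0.4, -1.1, 0.4]
opening: 0.999
grasp_force: 0.0
shift [-0.3185 -0.0191  0.0575] turn tz -94.76 | full -94.8 j6 -131.0 tilt [-5.e-04  2.e-04 -1.e+00]
shift [-0.3185 -0.0191  0.0575] turn tz 85.24 | full 85.2 j6 49.0 tilt [-5.e-04  2.e-04 -1.e+00]
```

```bash
python3 m.py battery0 .44 -.383 0 -4; python3 -m jog '[[1,-0.06,-0.004,0,0,0,10],[1,-0.12,-0.008,0,0,0,20],[1,-0.18,-0.011,0,0,0,30],[1,-0.24,-0.0145,0.01,0,0,40],[1,-0.3,-0.018,0.03,0,0,50],[1,-0.3185,-0.019,0.0575,0,0,60],[1,-0.3185,-0.019,0.0575,0,0,70],[1,-0.3185,-0.019,0.0575,0,0,80],[1,-0.3185,-0.019,0.0575,0,0,88],[1,-0.3185,-0.019,0.0575,0,0,88],[1,-0.3185,-0.019,0.0575,0,0,88]]'; python3 g.py .44,-.3827,.024,-93
```

```text
side [ 0.4403 -0.382  -0.2449] 0.815 p 0.6 z [0.0022 0.017  0.03  ]
tcp [ 0.4851 -0.0671  0.1563] open mm 86.8 grip 0.0 t 17.75
time_s: 19.12
position: [0.4404, -0.3829, 0.0995]
tcp_rot: [[0.999, -0.046, -0.001], [-0.046, -0.999, 0.001], [-0.001, -0.001, -1.0]]
force: [-0.3, 0.7, -0.2]
opening: 0.997
grasp_force: 0.0
shift [-0.0004 -0.0001  0.0755] turn tz 0.35 | full 0.4 j6 52.0 tilt [-9.0e-04  1.1e-03 -1.0e+00]
```

```bash
python3 -m jog '[[1,0,0,0.04,0,0,0],[1,0,0,0.065,0,0,0],[1,0,0,0.0755,0,0,0],[1,0,0,0.0755,0,0,0],[0,0,0,0.0755,0,0,0],[0,0,0,0.0755,0,0,0],[0,0,0,0.0755,0,0,0],[0,0,0,0.0755,0,0,0],[0,0,0,0.0755,0,0,0],[0,0,0,0.0755,0,0,0],[0,0,0,0.0755,0,0,0]]'; python3 -m jog '[[0,0,0,0,0,0,0],[0,0,0,-0.05,0,0,0],[0,0,0,-0.1,0,0,0],[0,0,0,-0.1,0,0,0],[0,0,0,-0.1,0,0,0],[0,0,0,-0.1,0,0,0]]';python3 m.py battery0 .44 -.383 .1 -4
```

```text
time_s: 20.5
position: [0.4407, -0.3831, 0.0248]
tcp_rot: [[0.999, -0.048, -0.0], [-0.048, -0.999, 0.0], [-0.0, -0.0, -1.0]]
force: [0.1, 0.2, 1.0]
opening: 0.411
grasp_force: 29.8
time_s: 21.25
position: [0.4397, -0.3821, 0.123]
tcp_rot: [[0.999, -0.048, -0.002], [-0.048, -0.999, 0.003], [-0.003, -0.003, -1.0]]
force: [-0.0, 0.0, -2.3]
opening: 0.415
grasp_force: 29.8
side [ 0.438  -0.3756  0.4312] 0.621 p 0.56 z [0.1001 0.1139 0.1278]
tcp [ 0.4403 -0.3828  0.1236] open mm 36.1 grip 29.784733057022095 t 21.45
```

```bash
python3 g.py .6011,-.0695,.06,-94.8
```

```text
shift [ 0.1456 -0.3205  0.0639] turn tz 2.03 | full 2.0 j6 88.0 tilt [-0.0014  0.0018 -1.    ]
```

```bash
python3 -m jog '[[0,0.02,-0.04,0,0,0,0],[0,0.045,-0.1,0,0,0,1],[0,0.072,-0.16,0,0,0,1],[0,0.1,-0.22,0,0,0,2],[0,0.127,-0.28,0,0,0,2],[0,0.14,-0.31,0.01,0,0,2],[0,0.1456,-0.3205,0.035,0,0,2],[0,0.1456,-0.3205,0.055,0,0,2],[0,0.1456,-0.3205,0.0639,0,0,2],[0,0.1456,-0.3205,0.0639,0,0,2],[0,0.1456,-0.3205,0.0639,0,0,2]]'; python3 g.py .6011,-.0695,.042,-94.8; python3 - <<'E'
from h import *
p,d=viewer.capture("side"); cv2.imwrite("pics/s3.png",cv2.resize(p[150:250,210:340],None,fx=6,fy=6,interpolation=cv2.INTER_CUBIC))
E
```

```text
time_s: 22.82
position: [0.6021, -0.0707, 0.0615]
tcp_rot: [[0.996, -0.084, 0.001], [-0.084, -0.996, -0.0], [0.001, 0.0, -1.0]]
force: [0.2, 1.0, -1.5]
opening: 0.413
grasp_force: 29.8
shift [-0.0011 -0.0011  0.0195] turn tz 0.0 | full 0.0 j6 88.0 tilt [ 1.3e-03 -4.0e-04 -1.0e+00]
```

View pics/s3.png

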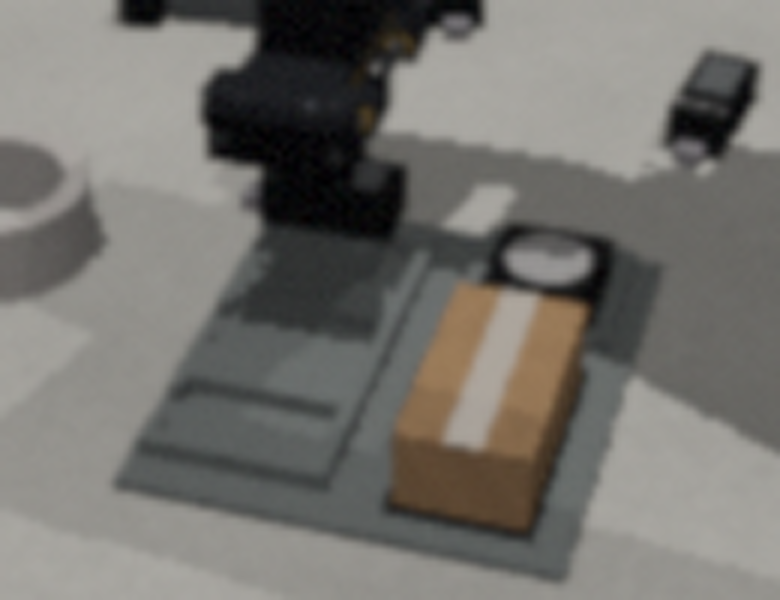

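The charger sits level in its cavity at (548,260) in the crop. The held battery's tab points far, at (250,195). Next I'll lower it into pocket 0.

```bash
python3 -m jog '[[0,-0.0005,-0.0006,0.012,0,0,0],[0,-0.0005,-0.0006,0.0195,0,0,0],[0,-0.0005,-0.0006,0.0195,0,0,0],[0,-0.0005,-0.0006,0.0195,0,0,0]]'; python3 -m jog '[[0,0,0,0.003,0,0,0],[0,0,0,0.005,0,0,0],[0,0,0,0.007,0,0,0],[0,0,0,0.007,0,0,0]]'
```

```text
time_s: 23.38
position: [0.6011, -0.0695, 0.0412]
tcp_rot: [[0.997, -0.083, -0.0], [-0.083, -0.997, 0.0], [-0.0, -0.0, -1.0]]
force: [1.2, -0.2, -1.5]
opening: 0.414
grasp_force: 29.8
time_s: 23.88
position: [0.601, -0.0694, 0.0341]
tcp_rot: [[0.997, -0.083, -0.0], [-0.083, -0.997, 0.0], [-0.0, -0.0, -1.0]]
force: [-0.0, 0.6, -1.3]
opening: 0.412
grasp_force: 29.8
```

```bash
python3 -m jog '[[0,0,0,0.003,0,0,0],[0,0,0,0.0043,0,0,0],[0,0,0,0.0046,0,0,0],[0,0,0,0.0046,0,0,0]]'; python3 -m jog '[[0.65,0,0,0,0,0,0],[0.65,0,0,0,0,0,0],[0.65,0,0,0,0,0,0],[0.65,0,0,-0.03,0,0,0],[0.65,0,0,-0.08,0,0,0],[1,0,0,-0.13,0,0,0],[1,0,0,-0.13,0,0,0],[1,0,0,-0.13,0,0,0]]'; python3 m.py battery0 .589 -.375 0 103;  python3 m.py battery0 .413 -.261 0 79; python3 g.py .5888,-.3737,.1,13
```

```text
time_s: 24.38
position: [0.6011, -0.0695, 0.0298]
tcp_rot: [[0.997, -0.083, -0.0], [-0.083, -0.997, 0.0], [-0.0, 0.0, -1.0]]
force: [-0.8, -0.4, -0.1]
opening: 0.413
grasp_force: 29.8
time_s: 25.38
position: [0.6006, -0.0693, 0.1595]
tcp_rot: [[0.997, -0.083, -0.001], [-0.083, -0.997, 0.0], [-0.001, -0.0, -1.0]]
force: [-0.3, -0.4, 1.2]
opening: 0.903
grasp_force: 0.0
top [  0.5902  -0.3739 106.0713] 0.183 p 0.75 z [0.0086 0.0292 0.0349]
side [  0.589   -0.3749 104.3621] 0.068 p 0.69 z [-0.0011  0.0251  0.0304]
both [  0.5897  -0.3749 105.4784] 0.131
tcp [ 0.6001 -0.0692  0.158 ] open mm 85.6 grip 0.0 t 25.575
top [ 0.413  -0.2608 76.6153] 0.1 p 0.63 z [0.0081 0.0289 0.0341]
side [ 0.4128 -0.2595 79.2455] 0.138 p 0.47 z [0.0042 0.0269 0.0302]
both [ 0.4129 -0.261  78.5142] 0.123
tcp [ 0.6008 -0.0694  0.1589] open mm 86.9 grip 0.0 t 25.775
shift [0.0134 0.3042 0.0588] turn tz -107.76 | full -107.8 j6 -45.0 tilt [-1.4e-03  4.0e-04 -1.0e+00]
```

```bash
python3 g.py .5895,-.3745,.09,14.8; python3 -m jog '[[1,0,0.06,0,0,0,-10],[1,0,0.12,0,0,0,-20],[1,0.005,0.18,0,0,0,-30],[1,0.01,0.24,0,0,0,-40],[1,0.0138,0.3,0.02,0,0,-50],[1,0.0138,0.305,0.04,0,0,-60],[1,0.0138,0.305,0.0685,0,0,-70],[1,0.0138,0.305,0.0685,0,0,-80],[1,0.0138,0.305,0.0685,0,0,-90],[1,0.0138,0.305,0.0685,0,0,-100],[1,0.0138,0.305,0.0685,0,0,-109.6],[1,0.0138,0.305,0.0685,0,0,-109.6],[1,0.0138,0.305,0.0685,0,0,-109.6]]'; python3 g.py .5895,-.3745,.0245,14.8
```

```text
shift [0.0142 0.305  0.0688] turn tz -109.56 | full -109.6 j6 -47.0 tilt [-1.4e-03  4.0e-04 -1.0e+00]
time_s: 27.4
position: [0.5895, -0.3745, 0.091]
tcp_rot: [[-0.254, 0.967, -0.0], [0.967, 0.254, 0.0], [0.0, -0.0, -1.0]]
force: [0.3, -0.0, 0.7]
opening: 0.999
grasp_force: 0.0
shift [0.     0.     0.0665] turn tz -0.1 | full -0.1 j6 -47.0 tilt [-2.e-04  2.e-04 -1.e+00]
```

```bash
python3 -m jog '[[1,0,0,0.04,0,0,0],[1,0,0,0.06,0,0,0],[1,0,0,0.0665,0,0,0],[1,0,0,0.0665,0,0,0],[0,0,0,0.0665,0,0,0],[0,0,0,0.0665,0,0,0],[0,0,0,0.0665,0,0,0],[0,0,0,0.0665,0,0,0],[0,0,0,0.0665,0,0,0],[0,0,0,0.0665,0,0,0],[0,0,0,0.0665,0,0,0]]'; python3 -m jog '[[0,0,0,0,0,0,0],[0,0,0,-0.05,0,0,0],[0,0,0,-0.1,0,0,0],[0,0,0,-0.1,0,0,0],[0,0,0,-0.1,0,0,0],[0,0,0,-0.1,0,0,0]]';python3 m.py battery0 .589 -.3745 .1 105; python3 g.py .6071,.0022,.06,-94.8
```

```text
time_s: 28.78
position: [0.5896, -0.3746, 0.0247]
tcp_rot: [[-0.256, 0.967, -0.0], [0.967, 0.256, 0.0], [0.0, -0.0, -1.0]]
force: [0.1, -0.3, 1.2]
opening: 0.412
grasp_force: 30.0
time_s: 29.52
position: [0.5882, -0.3734, 0.1223]
tcp_rot: [[-0.256, 0.967, -0.004], [0.967, 0.256, 0.003], [0.004, -0.003, -1.0]]
force: [-0.4, 0.4, -1.8]
opening: 0.414
grasp_force: 30.0
side [  0.5853  -0.3646 101.2995] 0.191 p 0.43 z [0.1002 0.1236 0.1278]
tcp [ 0.589  -0.3741  0.1233] open mm 35.7 grip 29.97723877429962 t 29.725
shift [0.359  0.1139 0.0639] turn tz 109.64 | full 109.6 j6 95.0 tilt [-0.0018  0.0016 -1.    ]
```

```bash
python3 g.py .6065,.0022,.06,-94.8; python3 -m jog '[[0,0.04,0.014,0,0,0,8],[0,0.1,0.032,0,0,0,18],[0,0.16,0.051,0,0,0,28],[0,0.22,0.07,0,0,0,38],[0,0.28,0.089,0,0,0,48],[0,0.33,0.105,0,0,0,58],[0,0.3589,0.1145,0,0,0,68],[0,0.3589,0.1145,0,0,0,78],[0,0.3589,0.1145,0.01,0,0,88],[0,0.3589,0.1145,0.025,0,0,98],[0,0.3589,0.1145,0.045,0,0,108],[0,0.3589,0.1145,0.064,0,0,109.7],[0,0.3589,0.1145,0.064,0,0,109.7],[0,0.3589,0.1145,0.064,0,0,109.7]]'; python3 g.py .6065,.0022,.042,-94.8; python3 - <<'E'
from h import *
p,d=viewer.capture("side"); cv2.imwrite("pics/s4.png",cv2.resize(p[150:250,210:340],None,fx=6,fy=6,interpolation=cv2.INTER_CUBIC))
E
```

```text
shift [0.3592 0.1133 0.0639] turn tz 109.64 | full 109.6 j6 95.0 tilt [-0.0018  0.0016 -1.    ]
time_s: 31.48
position: [0.6087, 0.0016, 0.0609]
tcp_rot: [[0.997, -0.083, 0.0], [-0.083, -0.997, -0.0], [0.001, 0.0, -1.0]]
force: [0.8, 0.6, -2.4]
opening: 0.415
grasp_force: 30.0
shift [-0.0022 -0.0005  0.0189] turn tz 0.01 | full 0.0 j6 95.0 tilt [ 5.e-04 -1.e-04 -1.e+00]
```

View pics/s4.png

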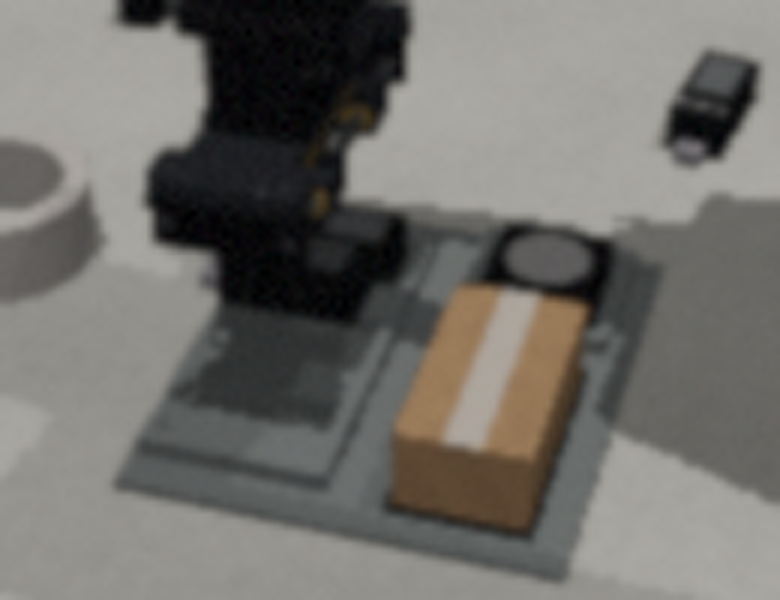

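The held battery is over the middle pocket with its tab pointing far, at (210,275). The pocket 0 battery sits behind it. Lowering now.

```bash
python3 -m jog '[[0,-0.002,-0.0003,0.012,0,0,0],[0,-0.002,-0.0003,0.0185,0,0,0],[0,-0.002,-0.0003,0.0185,0,0,0],[0,-0.002,-0.0003,0.0185,0,0,0]]'; python3 -m jog '[[0,0,0,0.003,0,0,0],[0,0,0,0.005,0,0,0],[0,0,0,0.007,0,0,0],[0,0,0,0.007,0,0,0]]'
```

```text
time_s: 32.02
position: [0.6065, 0.0021, 0.0422]
tcp_rot: [[0.996, -0.085, 0.0], [-0.085, -0.996, -0.0], [0.0, 0.0, -1.0]]
force: [0.4, 0.3, -1.0]
opening: 0.408
grasp_force: 30.0
time_s: 32.52
position: [0.6062, 0.0021, 0.0351]
tcp_rot: [[0.996, -0.085, -0.0], [-0.085, -0.996, 0.0], [-0.0, -0.0, -1.0]]
force: [-0.9, -0.2, -1.6]
opening: 0.411
grasp_force: 30.0
```

```bash
python3 -m jog '[[0,0,0,0.003,0,0,0],[0,0,0,0.005,0,0,0],[0,0,0,0.0056,0,0,0],[0,0,0,0.0056,0,0,0]]'; python3 -m jog '[[0.65,0,0,0,0,0,0],[0.65,0,0,0,0,0,0],[0.65,0,0,0,0,0,0],[0.65,0,0,-0.03,0,0,0],[0.65,0,0,-0.08,0,0,0],[1,0,0,-0.13,0,0,0],[1,0,0,-0.13,0,0,0],[1,0,0,-0.13,0,0,0]]'; python3 m.py battery0 .413 -.261 0 79; python3 g.py .413,-.2608,.09,-11.5
```

```text
time_s: 33.02
position: [0.6062, 0.0021, 0.0297]
tcp_rot: [[0.996, -0.085, -0.0], [-0.085, -0.996, 0.0], [-0.0, 0.0, -1.0]]
force: [-0.7, 0.6, -1.4]
opening: 0.412
grasp_force: 30.0
time_s: 34.02
position: [0.6058, 0.0022, 0.1594]
tcp_rot: [[0.996, -0.085, -0.001], [-0.085, -0.996, 0.0], [-0.001, -0.0, -1.0]]
force: [-0.9, -0.1, -0.9]
opening: 0.906
grasp_force: 0.0
top [ 0.413  -0.2614 77.9342] 0.08 p 0.86 z [0.0088 0.0287 0.0349]
side [ 0.4125 -0.2606 77.6023] 0.069 p 0.5 z [-0.0009  0.0259  0.0299]
both [ 0.4126 -0.2612 77.4688] 0.077
tcp [0.6053 0.0023 0.158 ] open mm 85.5 grip 0.0 t 34.225
shift [-0.169   0.2785  0.0684] turn tz -83.37 | full -83.4 j6 -21.0 tilt [-3.4e-03  6.0e-04 -1.0e+00]
```

```bash
python3 -m jog '[[1,-0.03,0.05,0,0,0,-10],[1,-0.06,0.1,0,0,0,-20],[1,-0.09,0.15,0,0,0,-30],[1,-0.12,0.2,0,0,0,-40],[1,-0.15,0.25,0.01,0,0,-50],[1,-0.1695,0.2785,0.03,0,0,-60],[1,-0.1695,0.2785,0.06,0,0,-70],[1,-0.1695,0.2785,0.0685,0,0,-80],[1,-0.1695,0.2785,0.0685,0,0,-82.6],[1,-0.1695,0.2785,0.0685,0,0,-82.6],[1,-0.1695,0.2785,0.0685,0,0,-82.6]]'; python3 g.py .4128,-.261,.0245,-12.3
```

```text
time_s: 35.6
position: [0.4138, -0.2609, 0.0908]
tcp_rot: [[0.213, 0.977, -0.0], [0.977, -0.213, 0.0], [0.0, -0.001, -1.0]]
force: [-0.0, -0.5, -1.0]
opening: 1.003
grasp_force: 0.0
shift [-0.0004 -0.0009  0.0663] turn tz 0.0 | full 0.0 j6 -20.0 tilt [-4.e-04  4.e-04 -1.e+00]
```

```bash
python3 -m jog '[[1,-0.0004,-0.0009,0.04,0,0,0],[1,-0.0004,-0.0009,0.06,0,0,0],[1,-0.0004,-0.0009,0.0663,0,0,0],[1,-0.0004,-0.0009,0.0663,0,0,0],[0,-0.0004,-0.0009,0.0663,0,0,0],[0,-0.0004,-0.0009,0.0663,0,0,0],[0,-0.0004,-0.0009,0.0663,0,0,0],[0,-0.0004,-0.0009,0.0663,0,0,0],[0,-0.0004,-0.0009,0.0663,0,0,0],[0,-0.0004,-0.0009,0.0663,0,0,0],[0,-0.0004,-0.0009,0.0663,0,0,0]]'; python3 -m jog '[[0,0,0,0,0,0,0],[0,0,0,-0.05,0,0,0],[0,0,0,-0.1,0,0,0],[0,0,0,-0.1,0,0,0],[0,0,0,-0.1,0,0,0],[0,0,0,-0.1,0,0,0]]'; python3 g.py .6125,.0740,.1,-94.8
```

```text
time_s: 36.98
position: [0.4131, -0.2613, 0.0249]
tcp_rot: [[0.212, 0.977, 0.0], [0.977, -0.212, -0.0], [-0.0, 0.0, -1.0]]
force: [0.5, -0.0, 0.6]
opening: 0.409
grasp_force: 30.0
time_s: 37.72
position: [0.4119, -0.2602, 0.1234]
tcp_rot: [[0.212, 0.977, -0.003], [0.977, -0.212, 0.003], [0.002, -0.003, -1.0]]
force: [0.6, -0.3, -1.9]
opening: 0.412
grasp_force: 30.0
shift [0.3692 0.1251 0.0237] turn tz 82.53 | full 82.5 j6 102.0 tilt [-0.0027  0.0027 -1.    ]
```

```bash
python3 -m jog '[[0,0.05,0.017,0,0,0,10],[0,0.11,0.037,0,0,0,20],[0,0.17,0.057,0,0,0,30],[0,0.23,0.077,0,0,0,40],[0,0.29,0.098,0,0,0,50],[0,0.34,0.115,0,0,0,60],[0,0.369,0.1245,0,0,0,70],[0,0.369,0.1245,0.01,0,0,80],[0,0.369,0.1245,0.03,0,0,82.5],[0,0.369,0.1245,0.05,0,0,82.5],[0,0.369,0.1245,0.0635,0,0,82.5],[0,0.369,0.1245,0.0635,0,0,82.5],[0,0.369,0.1245,0.0635,0,0,82.5],[0,0.369,0.1245,0.0635,0,0,82.5]]'; python3 g.py .6125,.0740,.042,-94.8
```

```text
time_s: 39.48
position: [0.6136, 0.0728, 0.0622]
tcp_rot: [[0.997, -0.083, 0.002], [-0.083, -0.997, -0.0], [0.002, -0.0, -1.0]]
force: [-0.2, 0.4, -0.6]
opening: 0.41
grasp_force: 30.0
shift [-0.0012 -0.0011  0.0202] turn tz 0.03 | full 0.0 j6 102.0 tilt [ 1.7e-03 -1.0e-04 -1.0e+00]
```

```bash
python3 -m jog '[[0,-0.0008,-0.0009,0.012,0,0,0],[0,-0.0008,-0.0009,0.019,0,0,0],[0,-0.0008,-0.0009,0.019,0,0,0],[0,-0.0008,-0.0009,0.019,0,0,0]]'; python3 -m jog '[[0,0,0,0.003,0,0,0],[0,0,0,0.005,0,0,0],[0,0,0,0.007,0,0,0],[0,0,0,0.007,0,0,0]]'
```

```text
time_s: 39.98
position: [0.6122, 0.0739, 0.0422]
tcp_rot: [[0.997, -0.083, -0.0], [-0.083, -0.997, -0.0], [-0.0, 0.0, -1.0]]
force: [0.1, -0.6, -1.2]
opening: 0.408
grasp_force: 30.0
time_s: 40.48
position: [0.6121, 0.0739, 0.0352]
tcp_rot: [[0.997, -0.083, -0.0], [-0.083, -0.997, -0.0], [-0.0, 0.0, -1.0]]
force: [-0.4, 0.2, -2.7]
opening: 0.411
grasp_force: 30.0
```

```bash
python3 -m jog '[[0,0,0,0.003,0,0,0],[0,0,0,0.005,0,0,0],[0,0,0,0.0056,0,0,0],[0,0,0,0.0056,0,0,0]]'; python3 -m jog '[[0.65,0,0,0,0,0,0],[0.65,0,0,0,0,0,0],[0.65,0,0,0,0,0,0],[0.65,0,0,-0.03,0,0,0],[0.65,0,0,-0.08,0,0,0],[1,0,0,-0.13,0,0,0],[1,0,0,-0.13,0,0,0],[1,0,0,-0.13,0,0,0]]'; python3 m.py carton_small .412 .261 0 8; python3 g.py .412,.261,.09,-82 .412,.261,.09,98
```

```text
time_s: 40.98
position: [0.6121, 0.0739, 0.0299]
tcp_rot: [[0.997, -0.083, -0.0], [-0.083, -0.997, -0.0], [-0.0, 0.0, -1.0]]
force: [-0.7, -0.5, -0.7]
opening: 0.411
grasp_force: 30.0
time_s: 41.98
position: [0.6116, 0.0739, 0.1595]
tcp_rot: [[0.997, -0.083, -0.001], [-0.083, -0.997, 0.0], [-0.001, 0.0, -1.0]]
force: [-0.2, 1.2, -1.1]
opening: 0.91
grasp_force: 0.0
side [0.4122 0.2616 7.1357] 0.045 p 0.84 z [0.0042 0.0382 0.0407]
tcp [0.6111 0.0739 0.158 ] open mm 86.0 grip 0.0 t 42.175
shift [-0.2137 -0.1699  0.0687] turn tz -12.77 | full -12.8 j6 114.0 tilt [-3.5e-03  2.0e-04 -1.0e+00]
shift [-0.2137 -0.1699  0.0687] turn tz 167.23 | full -192.8 j6 -66.0 tilt [-3.5e-03  2.0e-04 -1.0e+00]
```

```bash
python3 -m jog '[[1,-0.045,-0.036,0,0,0,-5],[1,-0.09,-0.072,0,0,0,-9],[1,-0.135,-0.108,0,0,0,-12],[1,-0.18,-0.143,0.01,0,0,-12],[1,-0.2135,-0.1699,0.03,0,0,-12],[1,-0.2135,-0.1699,0.06,0,0,-12],[1,-0.2135,-0.1699,0.069,0,0,-12],[1,-0.2135,-0.1699,0.069,0,0,-12],[1,-0.2135,-0.1699,0.069,0,0,-12]]'; python3 g.py .412,.2612,.0245,-82.6
```

```text
time_s: 43.3
position: [0.4146, 0.2608, 0.0912]
tcp_rot: [[0.992, 0.125, 0.001], [0.125, -0.992, 0.0], [0.001, -0.0, -1.0]]
force: [0.4, 0.5, -0.1]
opening: 0.997
grasp_force: 0.0
shift [-0.0026 -0.0008  0.0667] turn tz -0.23 | full -0.2 j6 115.0 tilt [ 1.3e-03  4.0e-04 -1.0e+00]
```

```bash
python3 -m jog '[[1,-0.0024,-0.0006,0.04,0,0,0],[1,-0.0024,-0.0006,0.06,0,0,0],[1,-0.0024,-0.0006,0.0665,0,0,0],[1,-0.0024,-0.0006,0.0665,0,0,0],[0,-0.0024,-0.0006,0.0665,0,0,0],[0,-0.0024,-0.0006,0.0665,0,0,0],[0,-0.0024,-0.0006,0.0665,0,0,0],[0,-0.0024,-0.0006,0.0665,0,0,0],[0,-0.0024,-0.0006,0.0665,0,0,0],[0,-0.0024,-0.0006,0.0665,0,0,0]]'; python3 -m jog '[[0,0,0,0,0,0,0],[0,0,0,-0.05,0,0,0],[0,0,0,-0.1,0,0,0],[0,0,0,-0.12,0,0,0],[0,0,0,-0.12,0,0,0],[0,0,0,-0.12,0,0,0],[0,0,0,-0.12,0,0,0]]'; python3 m.py carton_large .4965 .0567 .008 85;  python3 g.py .4965,.0567,.13,-4.8
```

```text
time_s: 44.55
position: [0.4111, 0.2612, 0.0243]
tcp_rot: [[0.992, 0.126, 0.0], [0.126, -0.992, -0.0], [0.0, 0.0, -1.0]]
force: [-0.3, -0.0, 2.3]
opening: 0.524
grasp_force: 30.0
time_s: 45.42
position: [0.4102, 0.2609, 0.1429]
tcp_rot: [[0.992, 0.126, -0.003], [0.126, -0.992, -0.001], [-0.003, 0.001, -1.0]]
force: [1.1, 0.1, -0.7]
opening: 0.522
grasp_force: 30.0
top [4.97200e-01 5.86000e-02 8.49771e+01] 0.078 p 0.91 z [0.0088 0.0526 0.0578]
side [4.9650e-01 5.9500e-02 8.9693e+01] 0.165 p 0.8 z [0.0146 0.0514 0.0537]
both [4.9670e-01 5.8400e-02 8.8697e+01] 0.131
tcp [0.4108 0.2611 0.1435] open mm 45.9 grip 29.999911626800895 t 45.625
shift [0.0594 0.2136 0.0135] turn tz -77.97 | full -78.0 j6 11.0 tilt [-1.6e-03 -5.0e-04 -1.0e+00]
```

```bash
python3 -m jog '[[0,0.015,0.04,0,0,0,-9],[0,0.027,0.095,0,0,0,-19],[0,0.04,0.15,0,0,0,-29],[0,0.055,0.195,0,0,0,-39],[0,0.0594,0.2136,0,0,0,-49],[0,0.0594,0.2136,0,0,0,-59],[0,0.0594,0.2136,0,0,0,-69],[0,0.0594,0.2136,0.01,0,0,-78],[0,0.0594,0.2136,0.02,0,0,-78],[0,0.0594,0.2136,0.035,0,0,-78],[0,0.0594,0.2136,0.045,0,0,-78],[0,0.0594,0.2136,0.045,0,0,-78],[0,0.0594,0.2136,0.045,0,0,-78]]'; python3 g.py .4965,.0567,.0782,-4.8
```

```text
time_s: 47.25
position: [0.4971, 0.0568, 0.0993]
tcp_rot: [[0.083, 0.997, 0.0], [0.997, -0.083, -0.0], [0.0, 0.0, -1.0]]
force: [0.0, 0.1, -1.5]
opening: 0.527
grasp_force: 30.0
shift [-0.0002 -0.0006  0.0211] turn tz 0.02 | full 0.0 j6 11.0 tilt [ 2.e-04 -0.e+00 -1.e+00]
```

```bash
python3 -m jog '[[0,-0.0002,-0.0005,0.012,0,0,0],[0,-0.0002,-0.0005,0.019,0,0,0],[0,-0.0002,-0.0005,0.0211,0,0,0],[0,-0.0002,-0.0005,0.0216,0,0,0],[0,-0.0002,-0.0005,0.0216,0,0,0]]'; python3 -m jog '[[0.85,0,0,0,0,0,0],[0.85,0,0,0,0,0,0],[0.85,0,0,0,0,0,0],[0.85,0,0,0,0,0,0],[0.85,0,0,-0.03,0,0,0],[0.85,0,0,-0.08,0,0,0],[0.85,0,0,-0.13,0,0,0],[0.85,0,0,-0.13,0,0,0],[0.85,0,0,-0.13,0,0,0]]'; python3 - <<'E'
from h import *
for n in CAM:
    viewer.capture(n); print(n,[(round(r["p"],2),r["xyz"]) for r in models.tip_of(n,"confirm_top")])
E
```

```text
time_s: 47.88
position: [0.4966, 0.0566, 0.0777]
tcp_rot: [[0.083, 0.997, 0.0], [0.997, -0.083, -0.0], [0.0, 0.0, -1.0]]
force: [-0.3, -1.4, -1.3]
opening: 0.529
grasp_force: 30.0
time_s: 49.0
position: [0.4958, 0.0568, 0.2074]
tcp_rot: [[0.083, 0.997, -0.001], [0.997, -0.083, 0.0], [-0.0, -0.001, -1.0]]
force: [-0.1, 0.9, 0.4]
opening: 0.85
grasp_force: 0.0
top [(0.66, [0.6137, 0.362, 0.02]), (0.48, [0.786, -0.0567, -0.0006])]
side [(0.7, [0.6136, 0.3687, 0.0237]), (0.67, [0.4867, -0.0679, 0.0036]), (0.3, [0.4976, 0.054, 0.0077])]
```

```bash
python3 g.py .46,.33,.2,45 .615,.3645,.12,45
```

```text
shift [ 0.2694 -0.058   0.0064] turn tz -49.77 | full -49.8 j6 -9.0 tilt [-3.3e-03  4.0e-04 -1.0e+00]
shift [0.3166 0.0938 0.0859] turn tz -49.77 | full -49.8 j6 -14.0 tilt [-3.3e-03  4.0e-04 -1.0e+00]
```

```bash
python3 -m jog '[[0,0.05,-0.011,0,0,0,-10],[0,0.1,-0.022,0,0,0,-20],[0,0.15,-0.033,0,0,0,-30],[0,0.2,-0.044,0,0,0,-40],[0,0.26,-0.058,0.006,0,0,-50],[0,0.28,0,0.006,0,0,-50],[0,0.3,0.05,0.02,0,0,-50],[0,0.3166,0.0938,0.05,0,0,-50],[0,0.3166,0.0938,0.086,0,0,-50],[0,0.3166,0.0938,0.086,0,0,-50],[0,0.3166,0.0938,0.086,0,0,-50]]'; cat > chk.py <<'E'
import sys
from w import rect
from h import *
y=np.radians(-4.8); c=(.547,.008); o=[]
for n in CAM:
    p,d=viewer.capture(n); cv2.imwrite(f"pics/raw_{n}{sys.argv[1]}.png",p)
    o.append(cv2.convertScaleAbs(rect(n,p,c,y,.03,(.27,.28),1.4),alpha=1.8 if n=="top" else 1.2))
    for t in ["battery0","charger","carton_large","carton_small","tab0","bottle","tape","scanner"]:
        print(n,t,[(round(r["p"],2),[round(float(v),3) for v in r["xyz"]]) for r in models.tip_of(n,t)])
cv2.imwrite(f"pics/c{sys.argv[1]}.png",np.hstack(o))
E
python3 chk.py 1;  python3 g.py .615,.3645,.04,45
```

```text
time_s: 50.58
position: [0.616, 0.3644, 0.1218]
tcp_rot: [[-0.71, 0.704, -0.0], [0.704, 0.71, -0.0], [0.0, -0.0, -1.0]]
force: [-0.1, -0.0, -0.1]
opening: 0.006
grasp_force: 0.0
top battery0 [(0.81, [0.602, -0.068, 0.006]), (0.67, [0.605, -0.0, 0.002]), (0.49, [0.614, 0.072, 0.002])]
top charger [(0.66, [0.488, -0.065, 0.006]), (0.4, [0.609, 0.074, 0.002])]
top carton_large [(0.89, [0.498, 0.06, 0.011])]
top carton_small [(0.81, [0.498, 0.055, 0.056])]
top tab0 [(0.72, [0.65, -0.075, 0.008]), (0.59, [0.654, -0.001, 0.007]), (0.51, [0.665, 0.074, 0.009]), (0.45, [0.489, -0.065, 0.004])]
top bottle [(0.84, [0.715, 0.262, 0.001])]
top tape [(0.65, [0.788, -0.055, -0.001]), (0.39, [0.722, -0.332, -0.002])]
top scanner [(0.82, [0.719, -0.331, -0.001])]
side battery0 [(0.72, [0.605, -0.067, 0.004]), (0.67, [0.602, 0.003, 0.001]), (0.48, [0.615, 0.075, 0.003]), (0.27, [0.651, -0.002, 0.014])]
side charger [(0.47, [0.488, -0.067, 0.005])]
side carton_large [(0.63, [0.499, 0.056, 0.009])]
side carton_small [(0.89, [0.494, 0.061, 0.053])]
side tab0 [(0.82, [0.651, -0.003, 0.006]), (0.52, [0.652, -0.069, 0.009])]
side bottle [(0.6, [0.717, 0.266, 0.001]), (0.38, [0.652, -0.005, 0.005])]
side tape []
side scanner []
shift [ 0.0009 -0.0007  0.0815] turn tz 0.23 | full 0.2 j6 -14.0 tilt [-2.e-04 -1.e-04 -1.e+00]
```

View pics/c1.png

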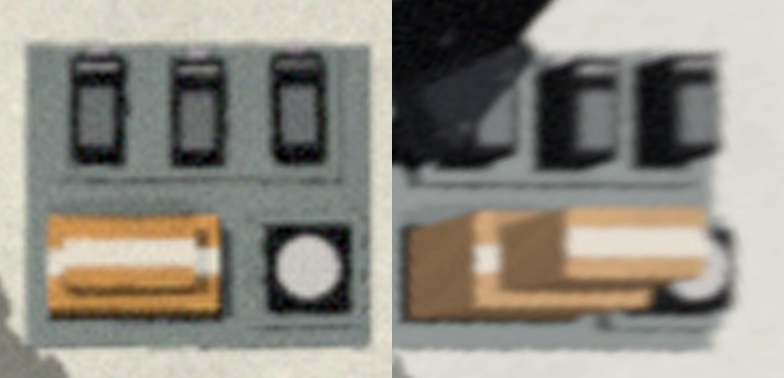

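View pics/raw_side1.png

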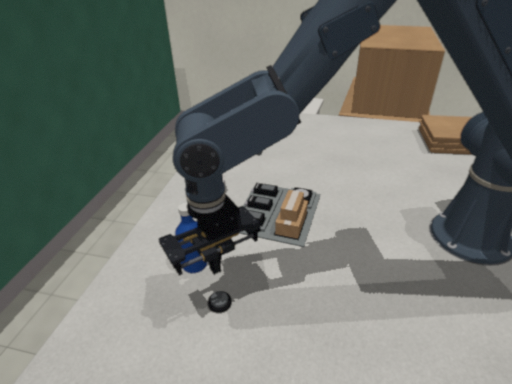

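The top view shows all three batteries in their pockets with tabs in the far notches (tops at (98,105), (198,110), (299,105)). The charger is in its cavity at (307,268), with the carton column on the mat at (134,262). The bystanders haven't moved, so I'll press the button.

```bash
python3 -m jog '[[0,0.0008,0,0.05,0,0,0],[0,0.0008,0,0.075,0,0,0],[0,0.0008,0,0.084,0,0,0],[0,0.0008,0,0.087,0,0,0],[0,0.0008,0,0.087,0,0,0]]'; python3 -m jog '[[0,0,0,0.002,0,0,0],[0,0,0,0.003,0,0,0],[0,0,0,0.004,0,0,0]]'
```

```text
time_s: 52.1
position: [0.6165, 0.3653, 0.0358]
tcp_rot: [[-0.71, 0.704, 0.002], [0.704, 0.71, 0.001], [-0.001, 0.002, -1.0]]
force: [0.8, 0.7, -0.0]
opening: 0.006
grasp_force: 0.0
time_s: 52.48
position: [0.6164, 0.3653, 0.0316]
tcp_rot: [[-0.71, 0.704, 0.002], [0.704, 0.71, 0.001], [-0.001, 0.002, -1.0]]
force: [0.5, 0.6, 2.3]
opening: 0.006
grasp_force: 1.2
```

```bash
python3 -m jog '[[0,0,0,0.002,0,0,0],[0,0,0,0.004,0,0,0],[0,0,0,0.004,0,0,0]]'; python3 -m jog '[[0,0,0,0.0015,0,0,0],[0,0,0,0.0025,0,0,0],[0,0,0,0.0025,0,0,0]]'
```

```text
time_s: 52.85
position: [0.6164, 0.3653, 0.0275]
tcp_rot: [[-0.71, 0.704, 0.002], [0.704, 0.71, 0.001], [-0.001, 0.002, -1.0]]
force: [0.0, 0.5, 6.1]
opening: 0.007
grasp_force: 2.9
time_s: 53.22
position: [0.6165, 0.3653, 0.0273]
tcp_rot: [[-0.71, 0.704, 0.002], [0.704, 0.71, 0.001], [-0.001, 0.002, -1.0]]
force: [-2.9, -1.2, 15.6]
opening: 0.006
grasp_force: 7.6
```

The arm has stopped with the force up at 15.6 N, so the button is fully down. I'll hold briefly, rise, and retreat clear of everything.

```bash
python3 -m jog '[[0,0,0,0,0,0,0],[0,0,0,0,0,0,0],[0,0,0,0,0,0,0],[0,0,0,0,0,0,0],[0,0,0,-0.02,0,0,0],[0,0,0,-0.06,0,0,0],[0,0,0,-0.12,0,0,0],[0,0.02,-0.06,-0.17,0,0,0],[0,0.04,-0.12,-0.19,0,0,0],[0,0.06,-0.17,-0.19,0,0,0],[0,0.06,-0.17,-0.19,0,0,0],[0,0.06,-0.17,-0.19,0,0,0]]'; python3 chk.py 2
```

```text
time_s: 54.72
position: [0.453, 0.2865, 0.2145]
tcp_rot: [[-0.71, 0.704, 0.0], [0.704, 0.71, 0.0], [-0.0, 0.0, -1.0]]
force: [-0.2, -0.8, 0.6]
opening: 0.006
grasp_force: 0.0
top battery0 [(0.78, [0.601, 0.001, 0.006]), (0.67, [0.597, -0.069, 0.008]), (0.55, [0.617, 0.072, 0.003])]
top charger [(0.78, [0.489, -0.066, 0.004])]
top carton_large []
top carton_small [(0.83, [0.499, 0.056, 0.052]), (0.61, [0.601, -0.074, 0.005])]
top tab0 [(0.64, [0.647, -0.073, 0.011]), (0.55, [0.663, 0.07, 0.011]), (0.51, [0.654, 0.002, 0.007]), (0.42, [0.606, 0.002, 0.007])]
top bottle [(0.86, [0.716, 0.26, 0.001])]
top tape [(0.68, [0.79, -0.057, -0.003])]
top scanner [(0.76, [0.723, -0.331, 0.0])]
side battery0 [(0.66, [0.605, 0.002, 0.003]), (0.62, [0.613, 0.075, 0.004])]
side charger []
side carton_large [(0.61, [0.497, 0.057, 0.01]), (0.4, [0.607, 0.004, 0.003])]
side carton_small [(0.49, [0.497, 0.059, 0.055])]
side tab0 [(0.66, [0.662, 0.074, 0.008]), (0.6, [0.652, -0.001, 0.008])]
side bottle [(0.57, [0.717, 0.268, 0.001]), (0.46, [0.496, 0.054, 0.012])]
side tape [(0.61, [0.791, -0.052, -0.0]), (0.33, [0.616, 0.366, 0.025])]
side scanner [(0.58, [0.724, -0.331, -0.003])]
```

View pics/c2.png

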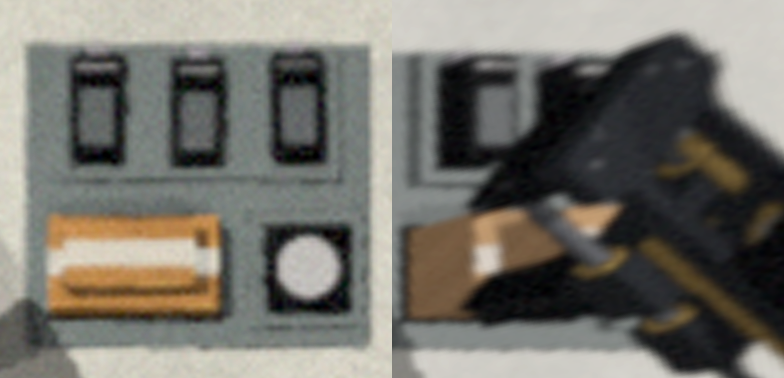

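After the press, the top view still shows the same layout: three batteries, the carton column and the charger, with nothing disturbed. Handing in.

```bash
python3 -c "
from rig import workorder
print(workorder.hand_in())"
```

```text
the job is handed in; nothing more can be done
None
```

The order is packed and handed in: three batteries in their pockets with tabs in the notches, the charger in its cavity, the small carton on the large one on the mat, and the confirm button pressed fully down last; the final pictures show nothing else moved, and no verdict came back.

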